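# Feed a slide tray past the spring gate of a slide scanner

## Robot

A 6-joint arm with a two-finger parallel gripper is mounted at the origin on the work surface. World frame = base frame: x ahead of the robot, y to its left, z up, the work surface at z = 0. Lengths are in mm, angles in degrees, forces in N, time in s.
With the tool pointing down it reaches from about 300 to 850 mm from the base axis. Payload 4.2 kg.
Tool frame: the origin (TCP) lies on the centre line of the jaws, within the pads' length; the fingertips stand 11 mm ahead of it and the grasp point (between the pads) lies 8 mm behind it; z points along the fingers, y is the line along which they close (so a half turn about z gives the same grasp; the last joint's range is limited). The gripper opens to 91 mm and grips with 3 to 60 N. Pads are 32 mm wide; open, the fingers measure 118 mm over their backs; the gripper's body (76 mm by 178 mm) begins 60 mm behind the grasp point.
Start: joints at [-1.146, 18.312, 89.639, -0, 72.044, -1.146], TCP at [575.015, 0, 224.976] pointing down, gripper open.
Joint ranges: [-177.97, 177.97], [-48.28, 115.42], [12.27, 149.76], [-77.06, 257.06], [2.81, 150.46], [-146.56, 146.56]. Speed limits (degrees/s): [147.25, 147.25, 180, 180, 180, 180].

## Interface

Orientations are given as [roll, pitch, yaw] about the fixed x, y, z axes, in that order (R = Rz(yaw) Ry(pitch) Rx(roll)).
In Python, from workcell import env, grab_frame, camera_model, models gives the robot as it stands.
- The arm moves only by the shell command python3 -m crank 'ROWS' [FORCE]. ROWS is text: rows parted by semicolons, each of 7 numbers parted by spaces: the closure, from -1 (fully open) to 1 (shut), so that 0 is half open, then the shift along the tool's x, y, z in mm, then the turn, a rotation vector about the tool's x, y, z in degrees. A call has 1 to 10 rows; each row shifts and turns the commanded pose from where the row before left it, along the tool's axes as they then stand; what a row does not reach is not made up. A row lasts 1/8 s, in which the tool goes at most 62.5 mm and 10.7 degrees, less where a joint would pass 70% of its speed; a pose out of reach is approached as far as the arm can. A call is refused whole if a number of a shift passes 62.5 or a number of a turn 10.7, either way. A call with a gripper value outside its range is refused whole. The fingers move at their own pace and stop on an object; FORCE is the grip in N (left out, the last holds). Time passes only in rows, so rows that do not move let the fingers close. It gives the time, the measured TCP pose, the force, the opening and the grip force at its end, in the units of the state.
- env.state(): the state, without advancing time (a new reading comes with each control period).
- grab_frame(name): name is "scene" or "side" or "wrist"; returns the picture (384x512x3 uint8, blue, green, red); there is no depth.
- camera_model(name): a dict with "K" (3x3 intrinsics, pixels), "R" (3x3) and "t" (3): a world point X has camera coordinates R X + t; the wrist camera has in their place "mount" (4x4, takes a point from camera to tool coordinates, whose origin is the TCP and whose axes are the flange's). Camera axes: x right, y down, z forward; pixel columns grow to the right and rows downward; lengths in mm; the calibration is good to about 2 mm. A picture is of the moment at which its call begins: read the wrist's pose just before it. camera_model takes no time and is no camera call.
- env.job_done(): hands the job in; it is judged then, once.
Trained networks look in the newest picture that a camera, given by its name, has taken for a name from the list of things; names that differ only in an ending like _2 or _b are one class to them, and where a whole thing is asked for, a point or a joint stands for the part that bears it (a point fixed in the world has none). Each returns a list of dicts, best first, with "p" (0 to 1); they miss things now and then, are a little off and sometimes report something else, mostly with a low value. They report only what shows in the picture. A call takes as long as a camera call. They do not tell look-alikes from the thing itself.
- models.search_frame(name, camera): "point" ([x, y, z] in mm, in world coordinates, good to about 4 mm: the middle of the surface that is visible of it).
The state is a dict: "time_s": time; "qpos": joint angles; "qvel": joint speeds; "effort": joint torques, N m; "ee_pos": TCP position; "ee_rot": TCP orientation; "force": force on the tool from outside, world axes, zero at the start; "torque": the same for the moment, N m; "gripper_width": finger opening in mm; "gripper_force": force on a finger pad.
Only numpy, scipy, OpenCV 4.12 (cv2) and the standard library are available. Lean on these libraries where they do the work, as an engineer would, in place of code of your own. Each camera call takes 0.05 s, during which the arm holds its last target. There are 200 camera calls.

## Task

With one fingertip press the orange bar down to hold the yellow spring gate up, and while it is held push the slide tray by its upright teal plate along the chute until it is fully home against the end stop, so that the gate never touches the tray. Then back off and let the gate drop shut behind the slides. Only press and push, never lift the tray, and leave the glue bottle, yellow box and pen tray where they are.

Things in the scene. Friction and masses are not known exactly. Their poses are not given: they have to be found in the camera images.
- scanner: Fixed slide scanner with feed chute. Origin on the table, mid-width of the chute; +x = feed direction, +y = side of the orange bar, z up. In mm: open chute from x -220 to the stop at +170, floor top z 6, walls 6 thick, inner faces y +-31, tops z 46. Grey scanner head (130 wide, 127 high) at x 180 to 305. Gate crosses at x 60, on two thin steel posts (y 43, x 44 and 76, to z 78).
- tray: Loose tray of slides, 0.25 to 0.5 kg, in the chute with 2 mm play a side. Origin under the middle of its slide box, axes as the scanner's. Black box 90 long (x +-45), 58 wide, 58 high. A low tail (18 wide, 8 high) leads back to a teal upright push plate, 6 thick (x -143 to -137), 56 wide, 98 high. Fully home, the origin is at scanner x 125 and the plate still 75 mm before the gate.
- push_face (a point): Middle of the width of the rear face of the tray's teal push plate, where it is to be pushed; 80 mm above the tray's underside (86 mm above the table), 18 mm below the plate's top edge.
- tray_front (a point): Middle of the front face of the tray's slide box, 29 mm above the tray's underside, 188 mm ahead of the rear face of the push plate. Starts 15 to 55 mm before the gate.
- gate_line (a point): Point midway across the chute in the plane of the gate, 48 mm above the table, at the height of the lower edge of the closed flap.
- stop_face (a point): Middle of the end stop's face that the tray's front must meet, 35 mm above the table.
- bar_mid (a point): Point on the axis of the orange press bar, at scanner x -80; moves with the gate. The bar is a round rod of 16 mm diameter, parallel to the chute, from scanner x -225 to +70; gate shut, its axis is at y 70, z 80 mm. Its top is 88 mm above the table at gate angle 0, 74 mm at 0.45, 69 mm at 0.65 and 63 mm at 0.9 rad. A finger can slide along it while pressing.
- gate (a joint): Angle of the yellow gate, rad: 0 shut (spring), 0.9 end of travel; falls shut when let go. Hinge along scanner x at y 40, z 74 mm. Pressing the bar down (2 to 6 N) lifts the beam and flap like a see-saw. From 0.45 on the tray passes beneath untouched. Flap 6 mm thick, over scanner y -32 to 2, its lower edge 16 mm below the tray's top when shut.
- glue: Bystander: teal glue bottle with a pointed cap, 34 mm diameter, 118 high; origin at the middle of its underside.
- slide_box: Bystander: yellow plastic box 60 x 56 x 35 mm; origin at the middle of its underside.
- pen_tray: Bystander: black pen tray 170 x 55 x 22 mm with a green pencil; origin at the middle of its underside.
There are look-alikes about, which are no part of the job. Of the things that look like the tray, the larger one is meant.

How it is judged:
By the outcome, as a careful person would: the job done as asked, in the order asked, and still so for the second after the job is handed in, with the robot touching nothing.
It also fails if it takes over 42 s, if anything falls off the work surface, if the arm or the gripper's body presses on something with over 40 N, if the wrist force passes 120 N, or if a joint passes its speed limit or range.

## Working session

There is one attempt and no reset: what is moved stays moved. The work goes in short steps, Python scripts to look and compute and a shell command to move; the robot and the scene stay as the last step left them, time stands still between calls to the robot, and variables do not carry over. Pictures are saved under pics/ and viewed, at most 10 in all, crops included, and the job is handed in when it is done.

```bash
mkdir -p pics; ls
python3 - <<'E'
from workcell import env, grab_frame, camera_model, models
import cv2, numpy as np
a=grab_frame("scene"); b=grab_frame("side")
cv2.imwrite("pics/a.png",cv2.resize(a,(800,600)));cv2.imwrite("pics/b.png",cv2.resize(b,(800,600)))
for c in("scene","side"):
    m=camera_model(c); P=lambda X:(lambda u:(u[:2]/u[2]*800/512).round())(np.array(m["K"])@(np.array(m["R"])@np.array(X)+np.array(m["t"])))
    for n in("scanner","tray","push_face","gate","bar_mid","glue","slide_box","pen_tray"):
        for d in models.search_frame(n,c)[:4]: print(c,n,np.round(d["point"]),round(d["p"],2),P(d["point"]))
print(env.state())
E
```

```text
pics
scene tray [ 351. -217.   37.] 0.61 [298. 212.]
scene tray [557. -23.  62.] 0.6 [473. 286.]
scene push_face [556. -25.  61.] 0.85 [471. 286.]
scene push_face [ 349. -223.   36.] 0.59 [294. 212.]
scene gate [628. -20.  87.] 0.88 [495. 314.]
scene bar_mid [628. -25.  91.] 0.67 [491. 313.]
scene glue [756.   1.  69.] 0.59 [551. 421.]
scene slide_box [ 745. -208.   35.] 0.95 [332. 460.]
scene pen_tray [406. -12.  11.] 0.96 [450. 238.]
side scanner [532. -97.  40.] 0.78 [417. 329.]
side scanner [554.   1.  58.] 0.72 [384. 371.]
side tray [556.   1.  58.] 0.89 [383. 371.]
side tray [ 349. -231.   30.] 0.87 [548. 292.]
side tray [529. -98.  51.] 0.56 [419. 324.]
side push_face [ 352. -233.   36.] 0.94 [547. 288.]
side push_face [556.   2.  55.] 0.65 [383. 373.]
side gate [620. -10.  84.] 0.88 [339. 344.]
side bar_mid [623.  -7.  78.] 0.93 [337. 348.]
side glue [741.  23.  62.] 0.72 [249. 356.]
side slide_box [ 746. -191.   33.] 0.75 [304. 267.]
side pen_tray [406.  -6.   2.] 0.9 [490. 412.]
side pen_tray [558.  -1.  61.] 0.62 [382. 368.]
{'time_s': 0.9, 'qpos': array([-1.14683511e+00,  1.83130541e+01,  8.96388851e+01, -2.06780402e-03,
        7.20439636e+01, -1.14629658e+00]), 'qvel': array([ 0.03292022, -0.01673496, -0.02601495, -0.02319554,  0.05310813,
       -0.00866612]), 'effort': array([ 5.21086276e-04, -4.12344396e+01, -2.32229161e+01,  7.31313648e-02,
        3.76564683e-02,  4.32318160e-06]), 'ee_pos': array([ 5.75018143e+02, -1.99729162e-02,  2.24965126e+02]), 'ee_rot': array([1.79995943e+02, 2.04870518e-03, 9.00000988e+01]), 'force': array([-0.47712708, -0.46249844, -0.29022373]), 'torque': array([-0.02598962, -0.0298957 , -0.00741534]), 'gripper_force': 0.0, 'gripper_width': 91.14955549360619}
```

View pics/a.png

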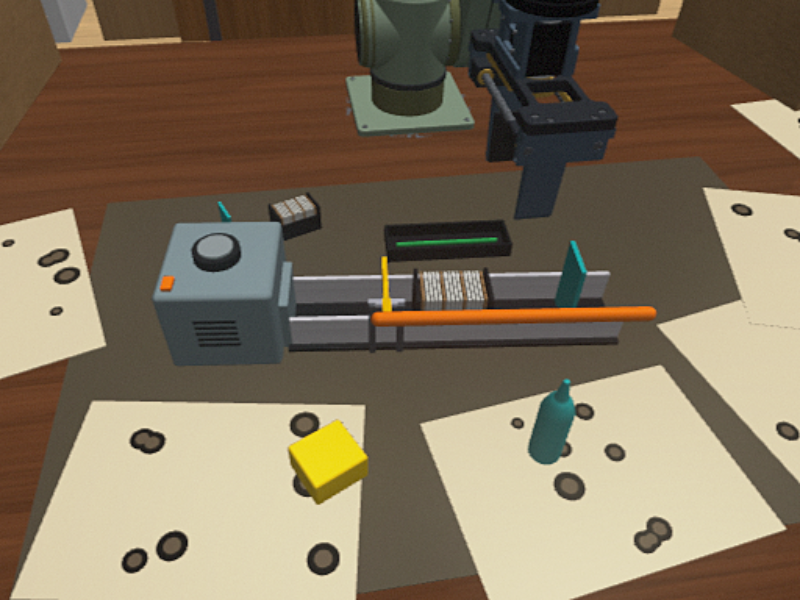

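View pics/b.png

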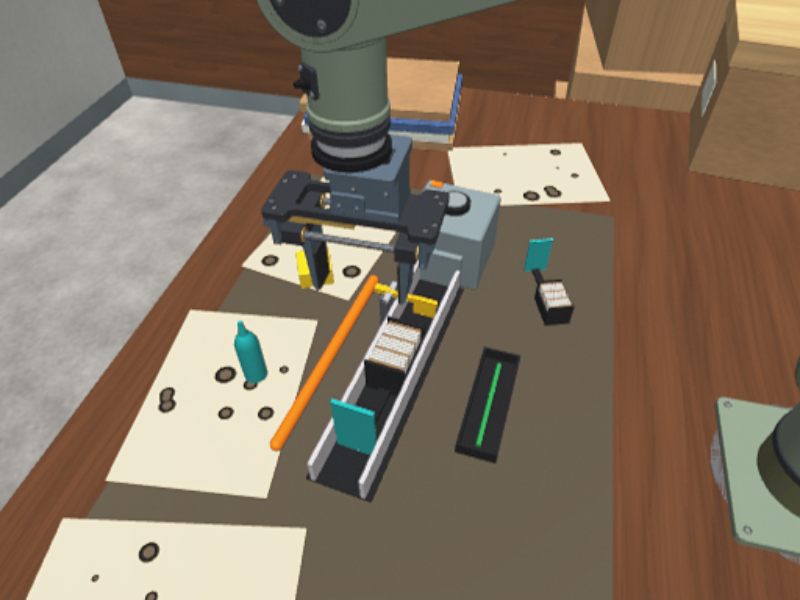

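The scene view shows the chute with the grey scanner at left (220,290), feed running left. The orange bar spans (375,318)–(655,313), the tray's slide box is at (453,288), and its plate is at (573,275). In the side view the rear of the plate is at (354,427) and the bar spans (375,282)–(276,445).

There are two tray candidates: the one in the chute (scene 453,288) and a small one at (295,212). The one in the chute is meant, because it is larger and stands in the chute. I'll confirm it in a crop and fit the scanner pose.

```bash
cat > fit.py <<'E'
from workcell import env, grab_frame, camera_model, models
import cv2, numpy as np
from scipy.optimize import least_squares
M={c:camera_model(c) for c in("scene","side")}
def P(c,X):
    m=M[c]; u=np.array(m["K"])@((np.array(m["R"])@np.array(X,float).T)+np.array(m["t"])[:,None]); return (u[:2]/u[2]).T
def comp(img,lo,hi,near):
    h=cv2.inRange(cv2.cvtColor(img,cv2.COLOR_BGR2HSV),lo,hi)
    n,l,s,ce=cv2.connectedComponentsWithStats(h)
    ok=[i for i in range(1,n) if s[i,4]>60]
    i=min(ok,key=lambda i:np.hypot(*(ce[i]-near))); return np.argwhere(l==i)[:,::-1].astype(float)
def W(p,X):   # scanner -> world
    c,s=np.cos(p[2]),np.sin(p[2]); X=np.atleast_2d(np.array(X,float))
    return np.c_[p[0]+c*X[:,0]-s*X[:,1],p[1]+s*X[:,0]+c*X[:,1],X[:,2]]
E
python3 - <<'E'
from fit import *
im={c:grab_frame(c) for c in M}
near={"scene":[(330,202),(366,178)],"side":[(208,233),(227,272)]}
ends={}
for c in M:
    p=comp(im[c],(5,150,90),(17,255,255),near[c][0]); m=p.mean(0)
    d=np.linalg.svd(p-m,full_matrices=False)[2][0]; t=(p-m)@d; e=[m+d*t.min(),m+d*t.max()]
    ends[c]=sorted(e,key=lambda q:q[0] if c=="scene" else q[1]) # front end first
    q=comp(im[c],(80,100,50),(100,255,255),near[c][1])
    ends[c+"t"]=q; print(c,np.round(ends[c],1),len(q),q.min(0),q.max(0),cv2.approxPolyDP(cv2.convexHull(q.astype(np.float32)),3,True)[:,0].tolist())
f=lambda p:np.concatenate([(P(c,W(p,[[70,70,80],[-225,70,80]]))-ends[c]).ravel() for c in M])
r=least_squares(f,[550,-70,-np.pi/2]); print("scanner",r.x[:2],np.degrees(r.x[2]),r.fun.round(1))
np.save("scan.npy",r.x)
for s in range(-190,-135,10):
    print(s,{c:P(c,W(r.x,[[s,28,104],[s,-28,104]])).round(1).tolist() for c in M})
v=np.hstack([cv2.resize(im["scene"][110:240,130:430],(400,173)).copy(),cv2.resize(im["side"][150:323,160:400],(400,288))[:173]]) if 0 else cv2.resize(im["side"][145:325,150:390],(800,600))
cv2.imwrite("pics/c.png",v)
E
```

```text
scene [[237.  203.8]
 [419.  200. ]] 494 [356. 154.] [375. 196.] [[367.0, 154.0], [375.0, 173.0], [368.0, 196.0], [358.0, 196.0], [356.0, 188.0]]
side [[240.1 176.1]
 [174.5 287.3]] 759 [211. 255.] [240. 290.] [[236.0, 290.0], [215.0, 282.0], [212.0, 255.0], [239.0, 263.0], [240.0, 282.0]]
scanner [548.6071618  -64.93819787] -97.36744503619015 [ 5.1  0.  -3.4  1.6 -0.7  3.2  1.5 -3.8]
-190 {'scene': [[392.2, 174.7], [383.7, 154.0]], 'side': [[203.6, 268.3], [231.6, 278.0]]}
-180 {'scene': [[386.5, 174.8], [378.3, 154.1]], 'side': [[206.1, 263.9], [233.9, 273.5]]}
-170 {'scene': [[380.8, 174.8], [372.9, 154.1]], 'side': [[208.5, 259.6], [236.1, 269.0]]}
-160 {'scene': [[375.0, 174.9], [367.5, 154.2]], 'side': [[210.9, 255.4], [238.3, 264.6]]}
-150 {'scene': [[369.3, 174.9], [362.0, 154.2]], 'side': [[213.3, 251.3], [240.4, 260.3]]}
-140 {'scene': [[363.6, 175.0], [356.6, 154.2]], 'side': [[215.6, 247.3], [242.5, 256.1]]}
```

View pics/c.png

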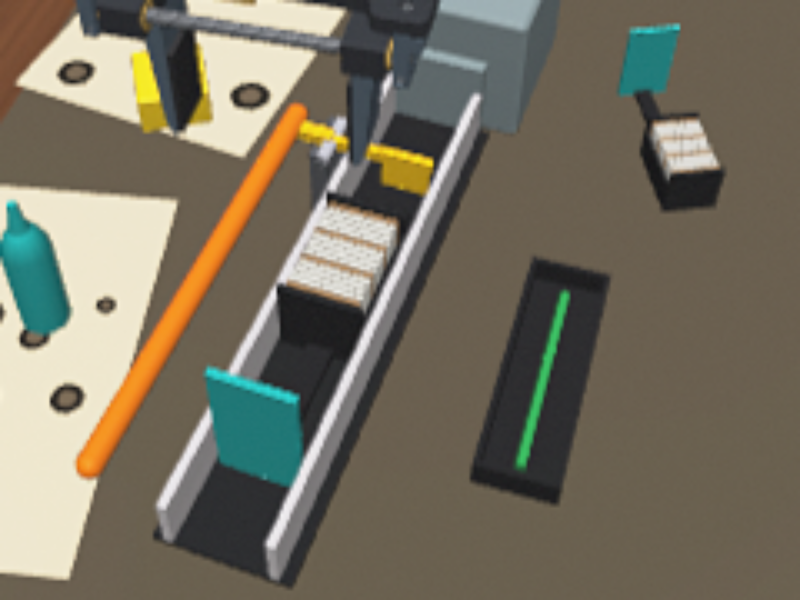

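The crop confirms it: the large tray is in the chute, with its plate at (255,425) in the crop. The small look-alike at (680,130) stays untouched. The fit residuals are too high, so I'll triangulate each point freely.

Run:
```python
from fit import *
pts={"bar front":[(237,203.8),(240.1,176.1)],"bar rear":[(419,200),(174.5,287.3)],"plate top-":[(367,154),(239.5,263)],"plate top+":[(375,174),(212,255)]}
# chute wall/floor corners read by eye: rear floor corners, side crop px/3.333+(150,145)
T={}
for k,(a,b) in pts.items():
    r=least_squares(lambda X:np.r_[P("scene",[X])[0]-a,P("side",[X])[0]-b],[560,0,60.]);T[k]=r.x
    print(k,r.x.round(1),r.fun.round(1))
d=T["bar front"]-T["bar rear"];print(np.linalg.norm(d),np.degrees(np.arctan2(d[1],d[0])))
```

```text
bar front [ 609.7 -152.1   81.9] [ 0.  0.  0. -0.]
bar rear [645.5 156.6  80.6] [ 0.5  0.3  0.6 -0.3]
plate top- [540.7  95.3 105.1] [-0.6 -0.4 -0.6  0.4]
plate top+ [595.3  90.  105.1] [-0.3 -0.2 -0.3  0.2]
310.78728823788333 -96.61298110830384
```

Heights now agree: bar 81, plate 105. The length of 311 is 295 plus the rounded ends. That puts the scanner origin at (549.2, -66.7) with feed yaw -96.6°, and the plate's rear face at scanner x ≈ -160, so the tray front is 32 mm before the gate, as expected. The gripper goes half open over the bar and behind the plate.

```bash
python3 -m crank '-0.2 0 0 0 0 0 6.6; -0.2 40 5 0 0 0 0; -0.2 40 5 0 0 0 0; -0.2 41 6 0 0 0 0; -0.2 0 0 32 0 0 0; -0.2 0 0 32 0 0 0; -0.2 0 0 31 0 0 0; -0.2 0 0 0 0 0 0'
python3 - <<'E'
from fit import *
s=env.state(); print(s["ee_pos"].round(1),s["ee_rot"].round(1),s["gripper_width"],s["force"].round(1))
np.save("scan.npy",[549.2,-66.7,np.radians(-96.6)])
p=np.load("scan.npy");u=W(p,[[1,0,0]])[0]-W(p,[[0,0,0]])[0];v=W(p,[[0,1,0]])[0]-W(p,[[0,0,0]])[0];d=s["ee_pos"]-W(p,[[0,0,0]])[0]
print("scanner xy",d@u,d@v)
a=grab_frame("side");b=grab_frame("wrist")
cv2.imwrite("pics/d.png",cv2.hconcat([cv2.resize(a[100:340,110:270],(400,600)),cv2.resize(b,(400,600))]))
E
```

```text
time_s: 2.0
ee_pos: [603.1, 118.1, 127.6]
ee_rot: [-179.7, 0.1, 83.4]
force: [0.3, -0.1, 0.9]
gripper_width: 54.5
gripper_force: 0.0
[603.1 118.1 127.6] [-1.797e+02  1.000e-01  8.340e+01] 54.47704690406931 [ 0.3 -0.1  0.9]
scanner xy -189.7832328598668 32.264393978813104
```

View pics/d.png

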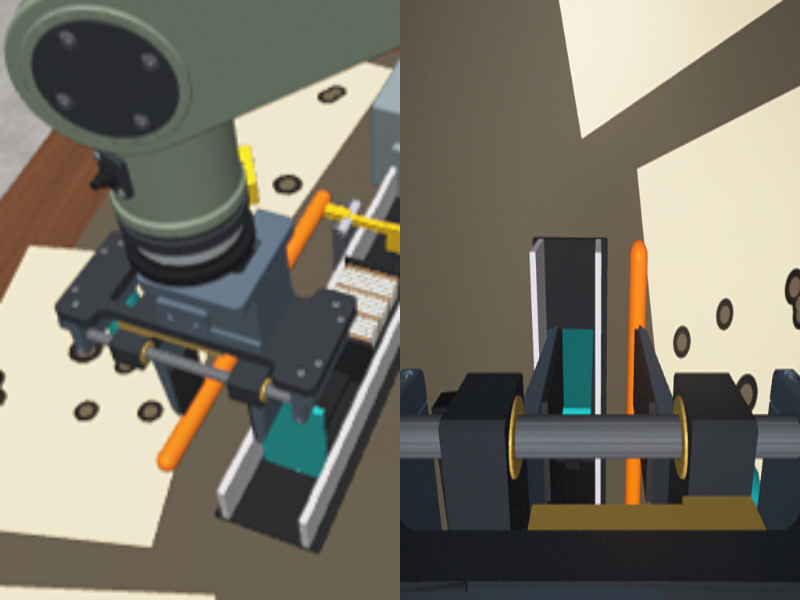

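The side view shows the gripper behind and above the plate, with one finger over the bar and the other over the chute. The wrist view (400 px stretch) shows the bar at column 637, the right fingertip at (640,330), the left fingertip at (550,330), and teal at (577,330–412). I'll check this by projecting the model into the wrist picture.

Run:
```python
from fit import *
from scipy.spatial.transform import Rotation as Ro
p=np.load("scan.npy"); s=env.state(); m=camera_model("wrist"); img=grab_frame("wrist")
R=Ro.from_euler("xyz",s["ee_rot"],degrees=True).as_matrix(); K=np.array(m["K"]); Mt=np.array(m["mount"])
print("mount",Mt.round(2).tolist())
def w(X): 
    t=(np.atleast_2d(X)-s["ee_pos"])@R; c=(t-Mt[:3,3])@Mt[:3,:3]; q=c@K.T; return q[:,:2]/q[:,2:]
dr=lambda X,col:[cv2.circle(img,tuple(int(round(a)) for a in q),2,col,-1) for q in w(X)]
print("bar",w(W(p,[[-225,70,80],[-233,70,80]])).round(1))
print("plate rear top",w(W(p,[[-160,28,104],[-160,-28,104]])).round(1),"bottom",w(W(p,[[-160,28,14],[-160,-28,14]])).round(1))
dr(W(p,[[-233,70,80],[-200,70,80]]),(255,0,255)); dr(W(p,[[-160,y,z] for y in(-28,28) for z in(104,50)]),(0,0,255)); dr(W(p,[[-220,y,46] for y in(-31,31)]),(0,255,0))
tip=s["ee_pos"]+np.array([[a,b,11] for a in(-16,16) for b in(-34,-27,27,34)])@R.T; dr(tip,(255,255,0))
cv2.imwrite("pics/e.png",cv2.resize(img[130:320,130:380],(790,600)))
```

```text
mount [[0.0, -0.96, -0.28, 80.89], [1.0, 0.0, 0.0, -0.63], [0.0, -0.28, 0.96, -160.15], [0.0, 0.0, 0.0, 1.0]]
bar [[304.6 165.7]
 [305.1 154.5]]
plate rear top [[244.6 265.7]
 [163.2 265.7]] bottom [[247.1 216.7]
 [189.3 216.7]]
```

View pics/e.png

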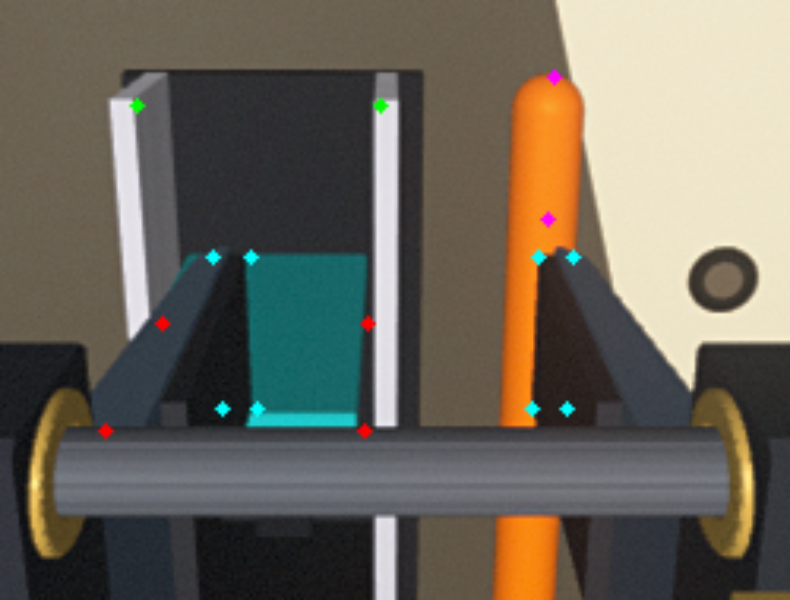

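The projection shows the scanner about 1.5 mm lower in y than estimated, and the plate's rear face near scanner x -164, a gap of about 10 mm to the finger. The fingertip centre is at y ≈ 63 and should be about 67. I'll open to 61 mm, shift slightly, and descend onto the bar.

```bash
python3 -m crank '-0.35 3 1.2 0 0 0 0; -0.35 0 0 0 0 0 0; -0.35 0 0 10 0 0 0; -0.35 0 0 10 0 0 0; -0.35 0 0 5 0 0 0; -0.35 0 0 0 0 0 0'; python3 -m crank '-0.35 0 0 5 0 0 0; -0.35 0 0 5 0 0 0; -0.35 0 0 5 0 0 0; -0.35 0 0 5 0 0 0; -0.35 0 0 3 0 0 0; -0.35 0 0 0 0 0 0'
```

```text
time_s: 2.9
ee_pos: [606.0, 121.1, 104.1]
ee_rot: [-179.9, 0.0, 83.4]
force: [0.2, 0.3, -0.0]
gripper_width: 61.5
gripper_force: 0.0
time_s: 3.65
ee_pos: [606.4, 121.2, 81.8]
ee_rot: [-180.0, 0.0, 83.4]
force: [0.5, -0.4, 2.3]
gripper_width: 61.5
gripper_force: 1.0
```

```bash
python3 -m crank '-0.35 0 0 3.5 0 0 0; -0.35 0 0 0 0 0 0;-0.35 0 0 0 0 0 0'
python3 - <<'E'
from fit import *
a=grab_frame("scene");b=grab_frame("side")
cv2.imwrite("pics/f.png",cv2.hconcat([cv2.resize(a[110:260,180:440],(400,300)),cv2.resize(b[120:330,110:390],(400,300))]))
E
```

```text
time_s: 4.03
ee_pos: [605.9, 121.3, 78.4]
ee_rot: [-179.9, 0.0, 83.4]
force: [-0.5, 0.4, 3.1]
gripper_width: 61.6
gripper_force: 1.5
```

View pics/f.png

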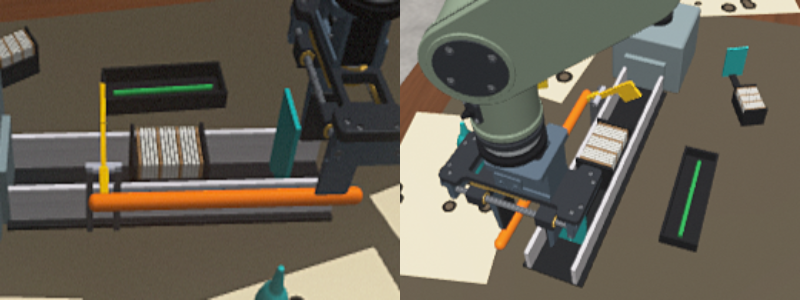

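The gate is raised (left half: beam at (103,85) tilted up, bar pressed at (335,195)) and the finger stands behind the plate. Now I push.

```bash
python3 -m crank '-0.35 -4 0 0 0 0 0;-0.35 -4 0 0 0 0 0;-0.35 -4 0 0 0 0 0;-0.35 -4 0 0 0 0 0;-0.35 -4 0 0 0 0 0;-0.35 -4 0 0 0 0 0;-0.35 -4 0 0 0 0 0'; python3 -m crank '-0.35 -5 0 0 0 0 0;-0.35 -5 0 0 0 0 0;-0.35 -5 0 0 0 0 0;-0.35 -5 0 0 0 0 0'
```

```text
time_s: 5.0
ee_pos: [603.2, 93.4, 78.6]
ee_rot: [180.0, -0.0, 83.4]
force: [0.7, 4.0, 3.9]
gripper_width: 61.7
gripper_force: 2.8
time_s: 5.5
ee_pos: [600.8, 73.3, 78.6]
ee_rot: [180.0, -0.0, 83.4]
force: [0.9, 4.1, 3.9]
gripper_width: 61.7
gripper_force: 3.0
```

```bash
python3 -m crank '-0.35 -6 0 0 0 0 0;-0.35 -6 0 0 0 0 0;-0.35 -6 0 0 0 0 0;-0.35 -6 0 0 0 0 0;-0.35 -6 0 0 0 0 0;-0.35 -6 0 0 0 0 0;-0.35 -6 0 0 0 0 0'; python3 -m crank '-0.35 -6 0 0 0 0 0;-0.35 -6 0 0 0 0 0;-0.35 -6 0 0 0 0 0;-0.35 -6 0 0 0 0 0;-0.35 -5 0 0 0 0 0;-0.35 -4 0 0 0 0 0;-0.35 -3 0 0 0 0 0;-0.35 -3 0 0 0 0 0;-0.35 -3 0 0 0 0 0;-0.35 -3 0 0 0 0 0'
```

```text
time_s: 6.38
ee_pos: [595.9, 31.6, 78.6]
ee_rot: [-180.0, -0.0, 83.4]
force: [0.2, 4.7, 3.6]
gripper_width: 61.4
gripper_force: 3.0
time_s: 7.62
ee_pos: [590.5, -12.9, 78.6]
ee_rot: [-180.0, -0.0, 83.4]
force: [1.2, 5.0, 4.9]
gripper_width: 61.4
gripper_force: 3.1
```

```bash
python3 -m crank '-0.35 -3 0 0 0 0 0;-0.35 -3 0 0 0 0 0;-0.35 -3 0 0 0 0 0;-0.35 -3 0 0 0 0 0'
```

```text
time_s: 8.12
ee_pos: [589.1, -24.8, 78.6]
ee_rot: [-180.0, -0.0, 83.4]
force: [0.3, 3.6, 4.9]
gripper_width: 61.7
gripper_force: 3.1
```

```bash
python3 -m crank '-0.35 -2 0 0 0 0 0;-0.35 -2 0 0 0 0 0;-0.35 -2 0 0 0 0 0;-0.35 -2 0 0 0 0 0'; python3 -m crank '-0.35 -1.5 0 0 0 0 0;-0.35 -1.5 0 0 0 0 0'
```

```text
time_s: 8.62
ee_pos: [588.1, -32.7, 78.6]
ee_rot: [-180.0, -0.0, 83.4]
force: [0.4, 5.5, 4.9]
gripper_width: 61.5
gripper_force: 3.2
time_s: 8.88
ee_pos: [588.0, -34.4, 78.6]
ee_rot: [-180.0, -0.2, 83.3]
force: [1.0, 11.9, 5.1]
gripper_width: 61.6
gripper_force: 6.5
```

```bash
python3 -m crank '-0.35 -1 0 0 0 0 0;-0.35 0 0 0 0 0 0'
python3 - <<'E'
from fit import *
s=env.state();p=np.load("scan.npy");o=W(p,[[0,0,0]])[0];print("front of finger x",(s["ee_pos"]-o)@(W(p,[[1,0,0]])[0]-o)+16)
a=grab_frame("scene");b=grab_frame("side")
cv2.imwrite("pics/g.png",cv2.hconcat([cv2.resize(a[110:260,140:400],(400,300)),cv2.resize(b[60:330,110:390],(400,386))[:300]]))
E
```

```text
time_s: 9.12
ee_pos: [588.1, -34.5, 78.7]
ee_rot: [-180.0, -0.3, 83.2]
force: [1.6, 12.4, 4.4]
gripper_width: 61.7
gripper_force: 7.2
front of finger x -20.483543556779402
```

View pics/g.png

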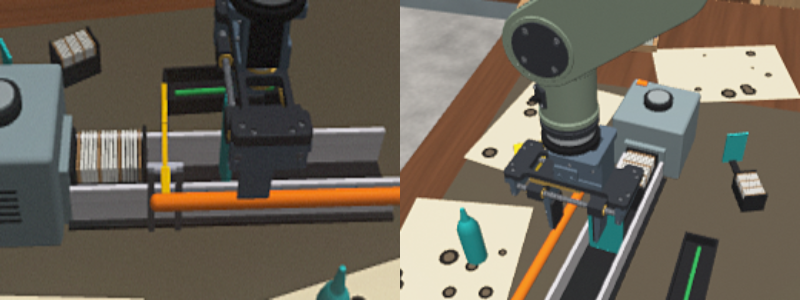

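The tray's slides are past the gate and up against the scanner side (left half, 110,155). The finger front is at -20.5, against -18 expected. One firmer nudge will confirm the stop.

```bash
python3 -m crank '-0.35 -3 0 0 0 0 0;-0.35 -3 0 0 0 0 0'
```

```text
time_s: 9.48
ee_pos: [589.4, -35.3, 79.6]
ee_rot: [179.8, -0.9, 82.9]
force: [6.5, 33.2, 8.5]
gripper_width: 61.5
gripper_force: 18.1
```

Stop confirmed: 33 N and under 1 mm of movement. I back off along the bar, then lift.

```bash
python3 -m crank '-0.35 3 0 0 0 0 0;-0.35 4 0 0 0 0 0;-0.35 6 0 0 0 0 0;-0.35 6 0 0 0 0 0;-0.35 0 0 0 0 0 0'; python3 -m crank '-0.35 0 0 -4 0 0 0;-0.35 0 0 -4 0 0 0;-0.35 0 0 -5 0 0 0;-0.35 0 0 -6 0 0 0;-0.35 0 0 -10 0 0 0;-0.35 0 0 -30 0 0 0;-0.35 0 0 -40 0 0 0;-0.35 30 0 -40 0 0 0;-0.35 40 0 0 0 0 0;-0.35 0 0 0 0 0 0'
python3 - <<'E'
from fit import *
a=grab_frame("scene");b=grab_frame("side")
p=np.load("scan.npy"); q=comp(a,(80,100,50),(100,255,255),(285,175));print(cv2.approxPolyDP(cv2.convexHull(q.astype(np.float32)),2,True)[:,0].tolist())
print("home plate top rear",P("scene",W(p,[[-18,28,104],[-18,-28,104],[-25,28,104],[-25,-28,104]])).round(1).tolist())
cv2.imwrite("pics/h.png",cv2.hconcat([cv2.resize(a[110:260,140:400],(400,300)),cv2.resize(b[60:330,110:390],(400,386))[:300]]))
E
```

```text
time_s: 10.1
ee_pos: [589.0, -24.1, 78.2]
ee_rot: [-179.9, 0.0, 83.4]
force: [-0.3, -0.1, 2.2]
gripper_width: 61.6
gripper_force: 1.4
time_s: 11.35
ee_pos: [597.7, 47.9, 218.3]
ee_rot: [179.9, -0.1, 83.6]
force: [0.3, -1.0, -0.3]
gripper_width: 61.4
gripper_force: 0.0
[[287.0, 155.0], [292.0, 174.0], [290.0, 197.0], [283.0, 197.0]]
home plate top rear [[292.4, 175.9], [288.7, 155.0], [296.5, 175.9], [292.6, 154.9]]
```

View pics/h.png

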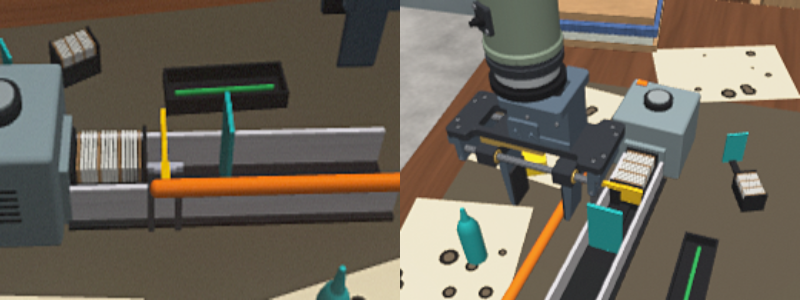

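The tray is fully home: the plate edge lies at pixels (292,174)/(287,155), against (292,176)/(289,155) predicted. The gate is shut behind the slides (left half, 165,145) and the arm is clear, so I hand in.

```bash
python3 -c "
from workcell import env
print(env.job_done())"
```

```text
the job is handed in; nothing more can be done
None
```

The tray is home against the end stop, the gate has dropped shut behind the slides, the bystanders were not touched, and the job was handed in at about 11.5 s.

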